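Switch on the blister sealer under its guard

ROBOT

A 6-joint arm with a two-finger parallel gripper is mounted at the origin on the work surface. World frame = base frame: x ahead of the robot, y to its left, z up, the work surface at z = 0. Lengths are in m, angles in rad, forces in N, time in s.
With the tool pointing down it reaches from about 0.25 to 0.775 m from the base axis. Payload 4 kg.
Tool frame: the origin (TCP) lies on the centre line of the jaws, within the pads' length; the fingertips stand 25 mm ahead of it and the grasp point (between the pads) lies 6 mm ahead of it; z points along the fingers, y is the line along which they close (so a half turn about z gives the same grasp; the last joint's range is limited). The gripper opens to 94 mm and grips with 3 to 60 N. Pads are 16 mm wide; open, the fingers measure 119 mm over their backs; the gripper's body (75 mm by 177 mm) begins 78 mm behind the grasp point.
Start: joints at [1.087, 0.087, 1.371, -0, 1.684, -0.103], TCP at [0.204, 0.511, 0.231] pointing down, gripper open.
Joint ranges: [-3.1, 3.1], [-0.76, 2.03], [0.27, 2.55], [-1.08, 4.22], [0.17, 2.65], [-2.57, 2.57]. Speed limits (rad/s): [2.79, 2.79, 3.14, 3.14, 3.14, 3.14].

INTERFACE

Orientations are given as [roll, pitch, yaw] about the fixed x, y, z axes, in that order (R = Rz(yaw) Ry(pitch) Rx(roll)).
In Python, from bench import robot, imaging gives the robot as it stands. The module is installed in compiled form; this text tells all that it offers.
- The arm moves only by the tool drive_tool, never from a script. Its argument "series" is a list of rows, each a list of 3 entries, a list of its own where there are three numbers: the finger opening in m, from 0 to 0.094, then the shift along the tool's x, y, z in m, then the turn, a rotation vector about the tool's x, y, z in rad. A call has 1 to 5 rows; each row is the pose to reach, as a shift and turn from the pose commanded when the call began, along the tool's axes at that moment; what a row does not reach only later rows make up. A row lasts 1/8 s, in which the tool goes at most 62.5 mm and 10.7 degrees, less where a joint would pass 70% of its speed; a pose out of reach is approached as far as the arm can. A call with a gripper value outside its range is refused whole. The fingers move at their own pace and stop on an object; the grip force is fixed at half the most. Time passes only in rows, so rows that repeat a pose let the fingers close. It gives the time, the measured TCP pose, the force, the opening and the grip force at its end, in the units of the state.
- robot.get_obs(): the state, without advancing time (a new reading comes with each control period).
- imaging.snapshot(name): name is "scene" or "top"; returns the picture (384x512x3 uint8, red, green, blue); there is no depth.
- imaging.get_calibration(name): a dict with "intrinsics" (3x3 intrinsics, pixels), "position" and "rotation" of the camera in the world. Camera axes: x right, y up, looking along -z (the intrinsics and any distortion apply to the point x, -y, -z); pixel columns grow to the right and rows downward; lengths in m; the calibration is good to about 2 mm. A picture is of the moment at which its call begins. get_calibration takes no time and is no camera call.
- robot.close_job(): hands the job in; it is judged then, once.
The state is a dict: "time": time; "joint_positions": joint angles; "qvel": joint speeds; "joint_torque": joint torques, N m; "tool_pos": TCP position; "ee_rot": TCP orientation; "wrist_force": force on the tool from outside, world axes, zero at the start; "wrist_torque": the same for the moment, N m; "width": finger opening in m; "finger_force": force on a finger pad.
Only numpy, scipy, OpenCV 4.12 (cv2) and the standard library are available. Lean on these libraries where they do the work, as an engineer would, in place of code of your own. Each camera call takes 0.05 s, during which the arm holds its last target. There are 200 camera calls.

TASK

Switch on the white blister-sealing machine: with a finger, tip the hinged metal guard over its power toggle up and back until it stays open by itself, push the toggle beneath fully over towards the guard's hinge, then nudge the guard so that it drops shut over the toggle again. Leave the machine's second, uncovered toggle as it is, and do not shift the blister card, bottle, cup or carton around it.

Things in the scene. Friction and masses are not known exactly. Their poses are not given: they have to be found in the camera images.
- sealer: Fixed white benchtop machine, 220 (its x) x 340 (its y) mm, deck 70 mm above the table. Origin: centre of its underside, on the table. Its long front is its -x side, roughly towards the robot; the guarded power toggle is at its left end (+y). An aluminium sealing bed (x = -30 to 100, y = -147 to 17 mm) stands 8 mm above the deck, its two side rails 12 mm.
- guard (a joint): Angle of the guard over the power toggle: 0 = shut (level), grows as its lip is lifted, stop at 2.1 rad. About 80 g: below 1.76 rad it falls shut, beyond it falls back and stays open. Aluminium hood, machine y = 115 (hinge) to 180 (outer wall), x = -66 to 6 mm; top 50 to 53 mm above the deck, with a 40 x 16 mm slot; cheeks and outer wall reach down to 26 and 23 mm above the deck.
- guard_hinge (a point): Middle of the guard's hinge axis: at machine x = -30, y = +115 mm, 120 mm above the table. The axis runs along machine x between two posts (88 mm apart over their outsides, 124 mm above the table). Does not move with the guard; its axes are those of the machine.
- guard_lip (a point): Middle of the underside of the guard's lip (moves with the guard); shut: at machine x = -30, y = +189 mm, 92 mm above the table. The lip, 4 mm thick and 60 mm wide, sticks out 18 mm (y = 180 to 198) from the foot of the guard's outer wall. The machine's end face is at y = 170, so under the lip is free space down to the table.
- toggle (a joint): The power toggle under the guard: 0 = off, leaning 0.35 rad outward (machine +y, towards the lip); 0.7 rad = on, leaning 0.35 rad towards the hinge (-y), against its stop. It starts within 0.1 rad of off. Stiff: it stays wherever it is left, and 1 to 2 N at the tip moves it.
- toggle_tip (a point): Centre of the rounded head of the power toggle (21 mm wide along machine x, 13 mm thick), 30 mm from its pivot, which is at machine x = -30, y = +152 mm, 6 mm above the deck. Off: y = 162 mm, 34 mm above the deck. On: y = 142 mm, same height.
- toggle2 (a joint): The uncovered second toggle, same make as the power toggle, standing open on the deck at machine x = -85, y = -90 mm. It starts within 0.1 rad of off (0). To be left alone.
- card_mid (a point): Blister card, loose on the sealing bed, 90 x 62 mm, 8 mm thick over the pills. Point: its centre.
- bottle_mid (a point): Small amber bottle, 44 mm across, 85 mm tall, loose on the table beside or in front of the machine. Point: its centre, half-way up.
- cup_mid (a point): White cup, 52 mm across the rim, 45 mm tall, loose on the table beside or in front of the machine. Point: its centre, half-way up.
- carton_mid (a point): Plain brown carton 110 x 50 x 40 mm high, loose on the table in front of the machine. Point: its centre.

How it is judged:
By the outcome, as a careful person would: the job done as asked, in the order asked, and still so for the second after the job is handed in, with the robot touching nothing.
It also fails if it takes over 59 s, if anything falls off the work surface, if the arm or the gripper's body presses on something with over 40 N, if the wrist force passes 120 N, or if a joint passes its speed limit or range.

## Working session

There is one attempt and no reset: what is moved stays moved. The work goes in short steps, Python scripts to look and compute and a tool call to move; the robot and the scene stay as the last step left them, time stands still between calls to the robot, and variables do not carry over. Pictures are saved under pics/ and viewed, at most 10 in all, crops included, and the job is handed in when it is done.

Besides the shell and the picture viewer there is one more tool, called after "Emit:" by a JSON object that holds its "method" and its "body". drive_tool: Moves the arm, as the interface text tells. Its arguments: {"type":"object","properties":{"series":{"type":"array"}},"required":["series"]}

```bash
mkdir -p pics
python3 - <<'E'
from bench import robot, imaging
import cv2
o=robot.get_obs(); print({k:o[k] for k in("time","tool_pos","ee_rot","width")})
for n in("scene","top"):
    cv2.imwrite(f"pics/{n}0.png",imaging.snapshot(n)[...,::-1])
    c=imaging.get_calibration(n); print(n,c)
E
```

```text
{'time': 0.0, 'tool_pos': array([0.20417757, 0.51017858, 0.22931997]), 'ee_rot': array([-3.13942895e+00, -2.24434086e-04,  2.76081617e+00]), 'width': 0.09416039921410534}
scene {'intrinsics': array([[395.28681901,   0.        , 256.2245035 ],
       [  0.        , 395.28681901, 191.77035072],
       [  0.        ,   0.        ,   1.        ]]), 'position': array([ 1.11361848, -0.50776357,  0.62976826]), 'rotation': array([0.95902499, 0.00828815, 0.91510385])}
top {'intrinsics': array([[358.31093455,   0.        , 249.00362773],
       [  0.        , 358.31093455, 186.18822705],
       [  0.        ,   0.        ,   1.        ]]), 'position': array([ 0.43679967, -0.03756675,  0.98942884]), 'rotation': array([ 0.1083004 , -0.02361   , -1.57408798])}
```

View pics/scene0.png

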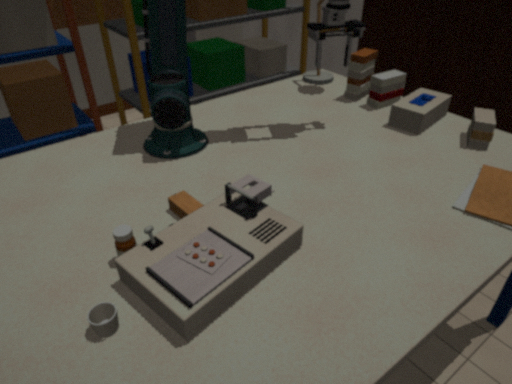

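View pics/top0.png

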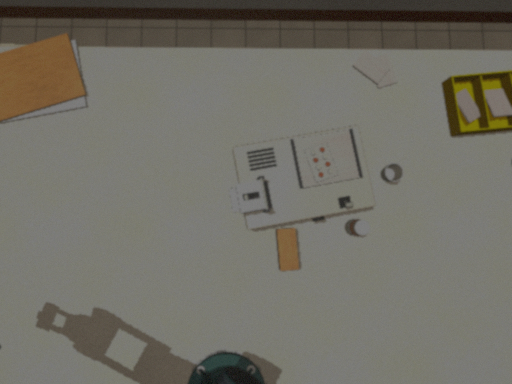

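The top view shows the machine spanning about (233,147), (359,126), (373,208) and (248,229), with the guard at about (253,196), the carton at (288,249), the bottle at (358,228) and the cup at (392,173). The scene view shows the guard at (248,188). I'll zoom in on both to measure.

```bash
cat > h.py <<'E'
import numpy as np, cv2
from scipy.spatial.transform import Rotation as R
from bench import robot, imaging
def cam(n):
    c=imaging.get_calibration(n); return c["intrinsics"],np.array(c["position"]),R.from_euler("xyz",c["rotation"]).as_matrix()
def ray(n,uv):
    K,p,r=cam(n); d=np.linalg.inv(K)@[uv[0],uv[1],1]; return p,r@(d*[1,-1,-1])
def onplane(n,uv,z):
    p,d=ray(n,uv); return p+d*(z-p[2])/d[2]
def proj(n,P):
    K,p,r=cam(n); q=(r.T@(np.array(P)-p))*[1,-1,-1]; q=K@q; return q[:2]/q[2]
E
python3 - <<'E'
from h import *
a=cv2.imread("pics/top0.png")[115:275,215:410]; b=cv2.imread("pics/scene0.png")[165:325,105:305]
a=cv2.resize(a,None,fx=4,fy=3.7,interpolation=cv2.INTER_CUBIC) if 0 else cv2.resize(a,None,fx=3.6,fy=3.6,interpolation=cv2.INTER_CUBIC)
cv2.imwrite("pics/ta.png",cv2.convertScaleAbs(a,alpha=1.5))
b=cv2.resize(b,None,fx=3.6,fy=3.6,interpolation=cv2.INTER_CUBIC)
cv2.imwrite("pics/sb.png",cv2.convertScaleAbs(b,alpha=1.5))
for uv in [(233,147),(359,126),(373,208),(248,229)]: print(uv,onplane("top",uv,.07).round(3))
print(proj("scene",[0,0,0]),proj("top",[0,0,0]))
E
```

```text
(233, 147) [ 0.64  -0.018  0.07 ]
(359, 126) [ 0.697 -0.352  0.07 ]
(373, 208) [ 0.48 -0.38  0.07]
(248, 229) [ 0.427 -0.057  0.07 ]
[176.13912861 142.37180758] [226.21777516 393.51850563]
```

View pics/ta.png

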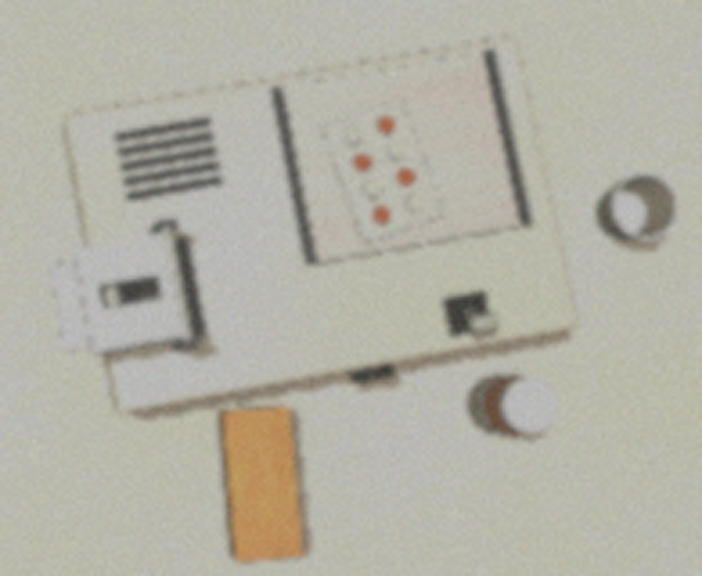

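View pics/sb.png

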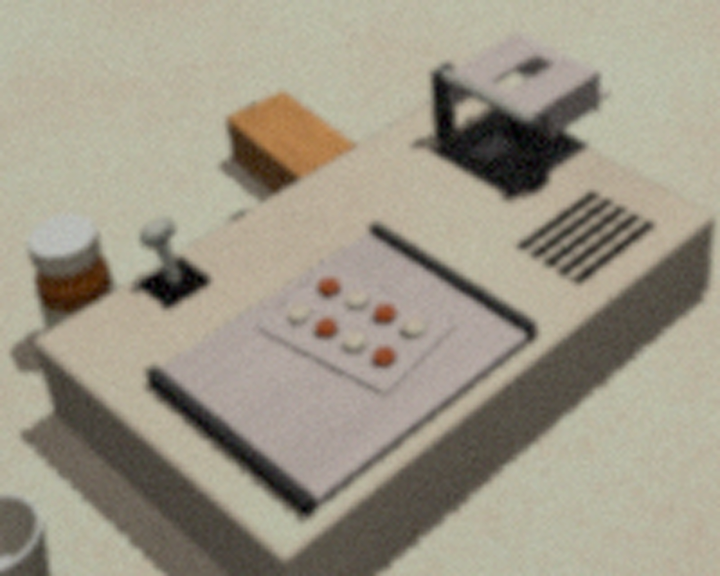

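The crops show clear deck corners. In the top crop they are at (67,113), (520,37), (575,325) and (118,408), with the hinge bar from (182,237) to (200,340). In the scene crop they are at (712,222), (285,560) and (38,340). I'll fit the machine pose to these.

```bash
cat >> h.py <<'E'
from scipy.optimize import least_squares
def fitpose(W,M):  # world xy from machine xy
    f=lambda q:(np.array([[np.cos(q[2]),-np.sin(q[2])],[np.sin(q[2]),np.cos(q[2])]])@np.array(M).T).T.__add__(q[:2])-np.array(W)
    s=least_squares(lambda q:f(q).ravel(),[.55,-.2,.2]); return s.x,f(s.x)
E
python3 - <<'E'
from h import *
M=[(.11,.17),(.11,-.17),(-.11,-.17),(-.11,.17)]
t=[(67,113),(520,37),(575,325),(118,408)]; s=[(712,222),(285,560),(38,340)]
W1=[onplane("top",((u+.5)/3.6-.5+215,(v+.5)/3.6-.5+115),.07)[:2] for u,v in t]
W2=[onplane("scene",((u+.5)/3.6-.5+105,(v+.5)/3.6-.5+165),.07)[:2] for u,v in s]
np.set_printoptions(precision=4,suppress=True)
q,r=fitpose(W1,M);print(q,r)
q2,r2=fitpose(W2,M[:3]);print(q2,r2)
q,r=fitpose(W1+W2,M+M[:3]);print(q)
T=lambda x,y:np.array([[np.cos(q[2]),-np.sin(q[2])],[np.sin(q[2]),np.cos(q[2])]])@[x,y]+q[:2]
# checks
for nm,P in dict(hinge=(-.03,.115,.123),lip=(-.03,.198,.096),t2=(-.085,-.09,.07),railend=(-.03,.017,.082)).items():
    w=[*T(*P[:2]),P[2]]; print(nm,np.array(w),(proj("top",w)-[215,115])*3.6,(proj("scene",w)-[105,165])*3.6)
for nm,uv,z in[("bottle",(530,405),.085),("cup",(635,210),.045),("cartonc",(262,482),.04),("card",(382,172),.085)]:
    w=onplane("top",((uv[0])/3.6+215,(uv[1])/3.6+115),z)[:2]
    print(nm,w, np.array([[np.cos(q[2]),np.sin(q[2])],[-np.sin(q[2]),np.cos(q[2])]])@(w-q[:2]))
E
```

```text
[ 0.5648 -0.2025  0.1692] [[ 0.0024  0.0024]
 [ 0.002   0.0004]
 [-0.0027 -0.0046]
 [-0.0018  0.0017]]
[ 0.5665 -0.2053  0.1701] [[ 0.0008  0.0066]
 [ 0.0018 -0.0031]
 [-0.0026 -0.0035]]
[ 0.5656 -0.2037  0.1693]
hinge [ 0.5166 -0.0954  0.123 ] [177.366  277.3428] [491.3911  94.6665]
lip [ 0.5026 -0.0136  0.096 ] [ 57.1291 301.1309] [579.768   74.8613]
t2 [ 0.4969 -0.3067  0.07  ] [466.5043 311.0697] [177.8122 284.1359]
railend [ 0.5331 -0.192   0.082 ] [309.238  259.3385] [378.3553 220.8516]
bottle [ 0.4299 -0.3451] [-0.1576 -0.1165]
cup [ 0.5739 -0.4431] [-0.0321 -0.2374]
cartonc [ 0.3745 -0.1615] [-0.1812  0.0738]
card [ 0.5955 -0.2448] [ 0.0226 -0.0456]
```

Both views agree to about 3 mm. The machine is at (0.566, −0.204) with yaw 0.169, and the lip is at about (0.504, −0.022, 0.092). Next is a helper that turns a fingertip goal in the machine frame into tool-frame moves.

```bash
cat >> h.py <<'E'
q0=np.array([.5656,-.2037,.1693])
Rm=R.from_euler("z",q0[2]).as_matrix(); om=np.array([q0[0],q0[1],0])
def state(): 
    o=robot.get_obs(); return o,np.array(o["tool_pos"]),R.from_euler("xyz",o["ee_rot"]).as_matrix()
def goals(pts,al,ref=(0,0,.025)):
    """pts: machine-frame mm places for the tool point ref; al: degrees tool points below horizontal (towards -y)"""
    o,p,r=state(); a=np.radians(al); c,s=np.cos(a),np.sin(a)
    G=Rm@np.array([[0,1,0],[s,0,-c],[-c,0,-s]]).T.T
    print("t",round(o["time"],2),"tip_m",((Rm.T@(p+r@np.array(ref)-om))*1e3).round(1),"F",np.round(o["wrist_force"],1),"q",np.round(o["joint_positions"],2))
    for P in pts:
        tcp=om+Rm@(np.array(P)/1e3)-G@np.array(ref)
        rv=R.from_matrix(r.T@G).as_rotvec()
        print(P,"shift",(r.T@(tcp-p)).round(4).tolist(),"rv",rv.round(3).tolist(),"deg",np.degrees(np.linalg.norm(rv)).round(1))
E
python3 -c "
from h import *
goals([(-30,330,170),(-30,240,110)],40)"
```

```text
t 0.1 tip_m [-235.9  764.6  204.5] F [ 0.9 -0.1 -0.7] q [ 1.09  0.09  1.37 -0.    1.68 -0.1 ]
(-30, 330, 170) shift [-0.3927, -0.2464, 0.0438] rv [0.443, -0.793, 0.954] deg 75.4
(-30, 240, 110) shift [-0.4398, -0.323, 0.1039] rv [0.443, -0.793, 0.954] deg 75.4
```

Emit:
{"method": "drive_tool", "body": {"series": [[0.0,[-0.05,-0.03,0.0],[0.06,-0.1,0.12]],[0.0,[-0.1,-0.06,0.0],[0.11,-0.2,0.24]],[0.0,[-0.15,-0.09,0.0],[0.17,-0.3,0.36]],[0.0,[-0.2,-0.12,0.01],[0.22,-0.4,0.48]],[0.0,[-0.25,-0.15,0.02],[0.28,-0.5,0.6]]]}}

```text
time: 0.72
tool_pos: [0.3815, 0.2771, 0.2104]
ee_rot: [-3.016, 0.555, 2.176]
wrist_force: [-0.4, 0.5, 0.9]
width: 0.0474
finger_force: 0.0
```

```bash
python3 -c "
from h import *
goals([(-30,330,170),(-30,240,110)],40)"
```

```text
t 0.72 tip_m [-97.8 491.8 189.4] F [-0.4  0.5  0.9] q [ 0.84  0.1   1.5  -0.51  1.79  0.22]
(-30, 330, 170) shift [-0.1325, 0.0119, 0.1101] rv [0.164, -0.291, 0.349] deg 27.7
(-30, 240, 110) shift [-0.1703, -0.0141, 0.2081] rv [0.164, -0.291, 0.349] deg 27.7
```

Emit:
{"method": "drive_tool", "body": {"series": [[0.0,[-0.035,0.0,0.03],[0.04,-0.07,0.09]],[0.0,[-0.07,0.005,0.06],[0.08,-0.15,0.17]],[0.0,[-0.1,0.01,0.085],[0.12,-0.22,0.26]],[0.0,[-0.132,0.012,0.11],[0.164,-0.291,0.349]],[0.0,[-0.132,0.012,0.11],[0.164,-0.291,0.349]]]}}

```text
time: 1.35
tool_pos: [0.4766, 0.1358, 0.183]
ee_rot: [-3.13, 0.872, 1.749]
wrist_force: [0.3, 0.9, -0.5]
width: 0.0007
finger_force: 0.0
```

```bash
python3 -c "
from h import *
goals([(-30,240,110),(-30,215,80),(-30,186,58)],40)"
```

```text
t 1.35 tip_m [-30.6 330.5 166.9] F [ 0.3  0.9 -0.5] q [ 0.62  0.24  1.53 -0.78  1.78  0.44]
(-30, 240, 110) shift [-0.0146, 0.0009, 0.1059] rv [-0.005, -0.001, 0.006] deg 0.4
(-30, 215, 80) shift [-0.0077, 0.0012, 0.1443] rv [-0.005, -0.001, 0.006] deg 0.4
(-30, 186, 58) shift [-0.0096, 0.0013, 0.1807] rv [-0.005, -0.001, 0.006] deg 0.4
```

Emit:
{"method": "drive_tool", "body": {"series": [[0.0,[-0.005,0.0,0.05],[0,0,0]],[0.0,[-0.008,0.001,0.1],[0,0,0]],[0.0,[-0.008,0.001,0.14],[0,0,0]],[0.0,[-0.0095,0.001,0.18],[0,0,0]],[0.0,[-0.0095,0.001,0.18],[0,0,0]]]}}

```text
time: 1.98
tool_pos: [0.5001, -0.005, 0.075]
ee_rot: [-3.131, 0.87, 1.75]
wrist_force: [-0.4, -0.3, 1.0]
width: 0.0005
finger_force: 0.0
```

```bash
python3 -c "
from h import *
a=imaging.snapshot('top')[140:260,190:330,::-1];b=imaging.snapshot('scene')[130:250,190:330,::-1]
cv2.imwrite('pics/c1.png',cv2.convertScaleAbs(cv2.resize(np.hstack([a,b]),None,fx=2.8,fy=2.8,interpolation=cv2.INTER_CUBIC),alpha=1.4))
# arc of upper tip corner
pts=[]
for th in np.arange(0,2.01,.2):
    y,z=74,-28; pts.append((-30,round(115+y*np.cos(th)-z*np.sin(th),1),round(120+y*np.sin(th)+z*np.cos(th),1)))
goals(pts,40,(-.008,0,.025))"
```

```text
t 2.08 tip_m [-28.6 184.2  67.3] F [1.3 0.9 0.5] q [ 0.38  0.24  1.77 -0.86  1.44  0.46]
(-30, np.float64(189.0), np.float64(92.0)) shift [-0.0157, -0.0013, -0.0195] rv [0.002, -0.003, 0.004] deg 0.3
(-30, np.float64(193.1), np.float64(107.3)) shift [-0.0248, -0.0013, -0.0326] rv [0.002, -0.003, 0.004] deg 0.3
(-30, np.float64(194.1), np.float64(123.0)) shift [-0.0361, -0.0013, -0.0434] rv [0.002, -0.003, 0.004] deg 0.3
(-30, np.float64(191.9), np.float64(138.7)) shift [-0.0495, -0.0014, -0.0519] rv [0.002, -0.003, 0.004] deg 0.3
(-30, np.float64(186.6), np.float64(153.6)) shift [-0.0643, -0.0014, -0.0575] rv [0.002, -0.003, 0.004] deg 0.3
(-30, np.float64(178.5), np.float64(167.1)) shift [-0.0799, -0.0015, -0.06] rv [0.002, -0.003, 0.004] deg 0.3
(-30, np.float64(167.9), np.float64(178.8)) shift [-0.0956, -0.0015, -0.0594] rv [0.002, -0.003, 0.004] deg 0.3
(-30, np.float64(155.2), np.float64(188.2)) shift [-0.111, -0.0016, -0.0558] rv [0.002, -0.003, 0.004] deg 0.3
(-30, np.float64(140.8), np.float64(194.8)) shift [-0.1254, -0.0017, -0.0491] rv [0.002, -0.003, 0.004] deg 0.3
(-30, np.float64(125.5), np.float64(198.4)) shift [-0.138, -0.0017, -0.0397] rv [0.002, -0.003, 0.004] deg 0.3
(-30, np.float64(109.7), np.float64(198.9)) shift [-0.1486, -0.0018, -0.0279] rv [0.002, -0.003, 0.004] deg 0.3
```

View pics/c1.png

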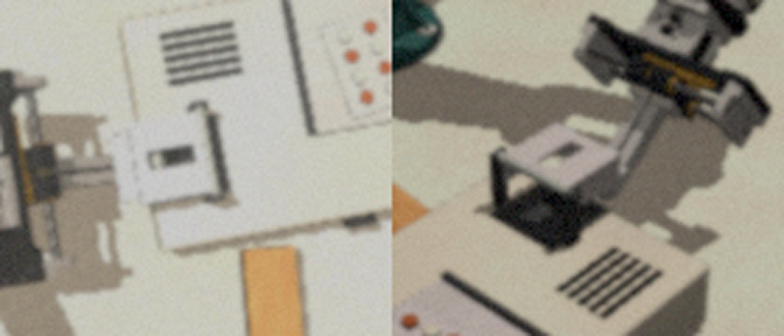

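The left crop (top view) shows the finger at (90,173) just under the lip edge and in line with the slot. The right crop (scene) shows the guard still shut. I'll follow the lift arc now.

Emit:
{"method": "drive_tool", "body": {"series": [[0.0,[-0.016,-0.001,-0.02],[0,0,0]],[0.0,[-0.025,-0.001,-0.033],[0,0,0]],[0.0,[-0.036,-0.001,-0.043],[0,0,0]],[0.0,[-0.05,-0.001,-0.052],[0,0,0]],[0.0,[-0.064,-0.001,-0.0575],[0,0,0]]]}}

```text
time: 2.7
tool_pos: [0.501, -0.0014, 0.1638]
ee_rot: [-3.139, 0.87, 1.746]
wrist_force: [0.3, 0.2, -1.4]
width: 0.0005
finger_force: 0.2
```

```bash
python3 -c "
from h import *
cv2.imwrite('pics/c2.png',cv2.convertScaleAbs(cv2.resize(imaging.snapshot('scene')[130:250,190:330,::-1],None,fx=4,fy=4,interpolation=cv2.INTER_CUBIC),alpha=1.4))
pts=[]
for th in (.8,1,1.2,1.4,1.6,1.7,1.8,1.9,1.95):
    y,z=74,-28; pts.append((-30,float(round(115+y*np.cos(th)-z*np.sin(th),1)),float(round(120+y*np.sin(th)+z*np.cos(th),1))))
goals(pts,40,(-.008,0,.025))"
```

```text
t 2.75 tip_m [-28.8 185.3 156. ] F [ 0.  -0.1  1.3] q [ 0.38  0.13  1.69 -0.85  1.56  0.33]
(-30, 186.6, 153.6) shift [0.0027, -0.0011, 0.0006] rv [0.003, -0.002, 0.001] deg 0.2
(-30, 178.5, 167.1) shift [-0.0128, -0.0011, -0.0019] rv [0.003, -0.002, 0.001] deg 0.2
(-30, 167.9, 178.8) shift [-0.0286, -0.0011, -0.0013] rv [0.003, -0.002, 0.001] deg 0.2
(-30, 155.2, 188.2) shift [-0.044, -0.0011, 0.0023] rv [0.003, -0.002, 0.001] deg 0.2
(-30, 140.8, 194.8) shift [-0.0583, -0.0011, 0.0091] rv [0.003, -0.002, 0.001] deg 0.2
(-30, 133.2, 197.0) shift [-0.0649, -0.0012, 0.0135] rv [0.003, -0.002, 0.001] deg 0.2
(-30, 125.5, 198.4) shift [-0.0709, -0.0012, 0.0185] rv [0.003, -0.002, 0.001] deg 0.2
(-30, 117.6, 199.1) shift [-0.0765, -0.0012, 0.0241] rv [0.003, -0.002, 0.001] deg 0.2
(-30, 113.6, 199.1) shift [-0.0791, -0.0012, 0.0271] rv [0.003, -0.002, 0.001] deg 0.2
```

View pics/c2.png

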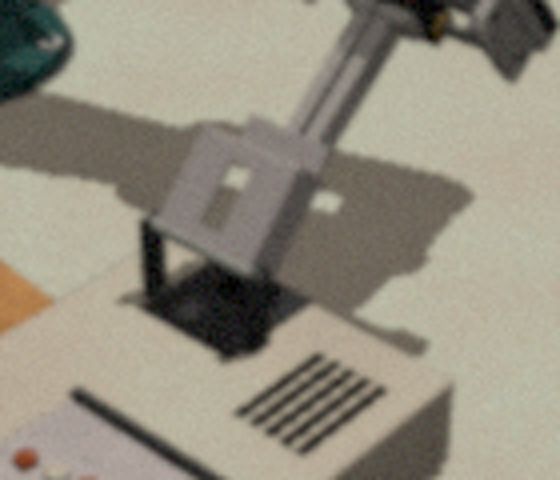

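The guard (hinge edge near (190,250), lip near (250,125)) is about 50° open and riding on the fingertip. I'll continue the arc.

Emit:
{"method": "drive_tool", "body": {"series": [[0.0,[-0.013,-0.001,-0.002],[0,0,0]],[0.0,[-0.028,-0.001,-0.001],[0,0,0]],[0.0,[-0.044,-0.001,0.002],[0,0,0]],[0.0,[-0.058,-0.001,0.009],[0,0,0]],[0.0,[-0.065,-0.001,0.0135],[0,0,0]]]}}

```text
time: 3.38
tool_pos: [0.5089, -0.0542, 0.2042]
ee_rot: [-3.139, 0.87, 1.744]
wrist_force: [0.3, 0.7, 0.2]
width: 0.0006
finger_force: 0.1
```

```bash
python3 -c "
from h import *
pts=[]
for th in (1.7,1.8,1.9,2.,2.05):
    y,z=74,-28; pts.append((-30,float(round(115+y*np.cos(th)-z*np.sin(th),1)),float(round(120+y*np.sin(th)+z*np.cos(th),1))))
goals(pts,40,(-.008,0,.025))"
```

```text
t 3.38 tip_m [-30.6 132.6 194.2] F [0.3 0.7 0.2] q [ 0.28  0.06  1.69 -0.86  1.54  0.2 ]
(-30, 133.2, 197.0) shift [-0.0017, 0.0007, -0.0023] rv [0.0, -0.002, 0.003] deg 0.2
(-30, 125.5, 198.4) shift [-0.0078, 0.0007, 0.0027] rv [0.0, -0.002, 0.003] deg 0.2
(-30, 117.6, 199.1) shift [-0.0134, 0.0006, 0.0083] rv [0.0, -0.002, 0.003] deg 0.2
(-30, 109.7, 198.9) shift [-0.0183, 0.0006, 0.0145] rv [0.0, -0.002, 0.003] deg 0.2
(-30, 105.7, 198.6) shift [-0.0207, 0.0006, 0.0177] rv [0.0, -0.002, 0.003] deg 0.2
```

Emit:
{"method": "drive_tool", "body": {"series": [[0.0,[-0.008,0.0,0.003],[0,0,0]],[0.0,[-0.0135,0.0,0.008],[0,0,0]],[0.0,[-0.018,0.0,0.0135],[0,0,0]],[0.0,[-0.019,0.0,0.015],[0,0,0]],[0.0,[-0.017,0.0,-0.04],[0,0,0]]]}}

```text
time: 4.0
tool_pos: [0.5037, -0.0353, 0.2396]
ee_rot: [-3.126, 0.871, 1.751]
wrist_force: [0.9, 0.2, -0.1]
width: 0.001
finger_force: 0.0
```

```bash
python3 -c "
from h import *
a=imaging.snapshot('top')[140:260,190:330,::-1];b=imaging.snapshot('scene')[130:250,190:330,::-1]
cv2.imwrite('pics/c3.png',cv2.convertScaleAbs(cv2.resize(np.hstack([a,b]),None,fx=2.8,fy=2.8,interpolation=cv2.INTER_CUBIC),alpha=1.4))
goals([(-30,200,145),(-30,190,105),(-30,160,98),(-30,150,98)],50,(-.008,0,.025))"
```

```text
t 4.1 tip_m [-28.4 155.6 235.7] F [ 1.4 -0.1 -0.6] q [ 0.32  0.04  1.62 -0.86  1.62  0.17]
(-30, 200, 145) shift [0.0936, -0.0015, 0.0236] rv [0.007, 0.171, 0.002] deg 9.8
(-30, 190, 105) shift [0.1177, -0.0017, 0.057] rv [0.007, 0.171, 0.002] deg 9.8
(-30, 160, 98) shift [0.1037, -0.0019, 0.0844] rv [0.007, 0.171, 0.002] deg 9.8
(-30, 150, 98) shift [0.0972, -0.002, 0.0921] rv [0.007, 0.171, 0.002] deg 9.8
```

View pics/c3.png

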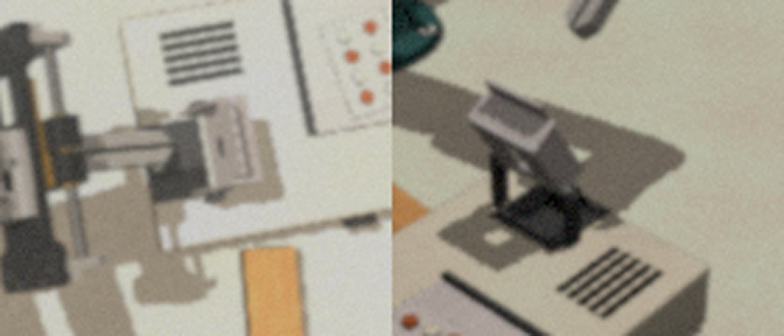

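The guard now stands open by itself: its lip is at (237,150) in the left crop and (515,90) in the right. Next I'll tilt the finger steeper and bring it down outside the toggle.

```bash
python3 -c "
from h import *
goals([(-30,205,150),(-30,190,97)],70,(-.008,0,.025))"
```

```text
t 4.1 tip_m [-28.4 155.6 235.7] F [ 1.4 -0.1 -0.6] q [ 0.32  0.04  1.62 -0.86  1.62  0.17]
(-30, 205, 150) shift [0.0839, -0.0015, 0.0168] rv [0.007, 0.521, 0.003] deg 29.8
(-30, 190, 97) shift [0.1147, -0.0018, 0.0625] rv [0.007, 0.521, 0.003] deg 29.8
```

Emit:
{"method": "drive_tool", "body": {"series": [[0.0,[0.03,0.0,-0.01],[0.0,0.13,0]],[0.0,[0.06,-0.001,0.0],[0.0,0.26,0]],[0.0,[0.084,-0.0015,0.017],[0.005,0.4,0]],[0.0,[0.1,-0.0015,0.04],[0.007,0.52,0.003]],[0.0,[0.115,-0.002,0.0625],[0.007,0.521,0.003]]]}}

```text
time: 4.72
tool_pos: [0.4993, -0.01, 0.1139]
ee_rot: [-3.137, 0.349, 1.735]
wrist_force: [0.5, 0.3, 0.4]
width: 0.0006
finger_force: 0.0
```

```bash
python3 -c "
from h import *
goals([(-30,170,97),(-30,160,97),(-30,150,97),(-30,145,97),(-30,142,97)],70,(-.008,0,.025))"
```

```text
t 4.72 tip_m [-32.9 186.   93.2] F [0.5 0.3 0.4] q [ 0.09  0.03  1.71 -0.35  1.39 -0.01]
(-30, 170, 97) shift [-0.0163, 0.0028, 0.0019] rv [-0.006, -0.0, -0.005] deg 0.4
(-30, 160, 97) shift [-0.0257, 0.0028, 0.0053] rv [-0.006, -0.0, -0.005] deg 0.4
(-30, 150, 97) shift [-0.0351, 0.0029, 0.0087] rv [-0.006, -0.0, -0.005] deg 0.4
(-30, 145, 97) shift [-0.0398, 0.0029, 0.0104] rv [-0.006, -0.0, -0.005] deg 0.4
(-30, 142, 97) shift [-0.0426, 0.0029, 0.0114] rv [-0.006, -0.0, -0.005] deg 0.4
```

Emit:
{"method": "drive_tool", "body": {"series": [[0.0,[-0.016,0.003,0.002],[0,0,0]],[0.0,[-0.026,0.003,0.005],[0,0,0]],[0.0,[-0.03,0.003,0.007],[0,0,0]],[0.0,[-0.035,0.003,0.0087],[0,0,0]],[0.0,[-0.04,0.003,0.0104],[0,0,0]]]}}

```text
time: 5.35
tool_pos: [0.509, -0.0473, 0.1185]
ee_rot: [-3.136, 0.347, 1.739]
wrist_force: [-1.0, 11.3, 4.2]
width: 0.0003
finger_force: 5.5
```

```bash
python3 -c "
from h import *
goals([(-30,145,97),(-30,142,97),(-30,140,97),(-30,138,97)],70,(-.008,0,.025))"
```

```text
t 5.35 tip_m [-29.6 147.7  97.7] F [-1.  11.3  4.2] q [ 0.01  0.03  1.69 -0.35  1.38 -0.09]
(-30, 145, 97) shift [-0.0023, -0.0005, 0.0016] rv [-0.006, -0.002, -0.001] deg 0.3
(-30, 142, 97) shift [-0.0051, -0.0005, 0.0026] rv [-0.006, -0.002, -0.001] deg 0.3
(-30, 140, 97) shift [-0.007, -0.0005, 0.0033] rv [-0.006, -0.002, -0.001] deg 0.3
(-30, 138, 97) shift [-0.0089, -0.0005, 0.004] rv [-0.006, -0.002, -0.001] deg 0.3
```

Emit:
{"method": "drive_tool", "body": {"series": [[0.0,[-0.002,0.0,0.0007],[0,0,0]],[0.0,[-0.003,0.0,0.001],[0,0,0]],[0.0,[-0.003,0.0,0.001],[0,0,0]]]}}

```text
time: 5.72
tool_pos: [0.509, -0.0475, 0.1183]
ee_rot: [-3.136, 0.342, 1.74]
wrist_force: [-3.1, 12.2, 5.2]
width: 0.0005
finger_force: 5.6
```

```bash
python3 -c "
from h import *
goals([(-30,180,110),(-30,200,200),(-30,160,270)],70,(-.008,0,.025))"
```

```text
t 5.72 tip_m [-29.6 147.6  97.4] F [-3.1 12.2  5.2] q [ 0.01  0.03  1.69 -0.34  1.38 -0.1 ]
(-30, 180, 110) shift [0.0265, -0.0007, -0.0226] rv [-0.005, -0.008, -0.0] deg 0.5
(-30, 200, 200) shift [0.0152, -0.0012, -0.1141] rv [-0.005, -0.008, -0.0] deg 0.5
(-30, 160, 270) shift [-0.0459, -0.0014, -0.1667] rv [-0.005, -0.008, -0.0] deg 0.5
```

The finger stopped dead at y≈147.6 mm (an "on" head face is expected at about 148) with 12 N on it, so the toggle is at its stop. I'll retreat outward and up, then check.

Emit:
{"method": "drive_tool", "body": {"series": [[0.0,[0.027,-0.001,-0.022],[0,0,0]],[0.0,[0.022,-0.001,-0.07],[0,0,0]],[0.0,[0.016,-0.001,-0.115],[0,0,0]],[0.0,[-0.01,-0.001,-0.155],[0,0.1,0]],[0.0,[-0.045,-0.001,-0.195],[0,0.2,0]]]}}

```text
time: 6.35
tool_pos: [0.5051, -0.0266, 0.3184]
ee_rot: [-3.135, 0.147, 1.741]
wrist_force: [0.4, -0.9, -0.2]
width: 0.0011
finger_force: 0.0
```

```bash
python3 -c "
from h import *
b=imaging.snapshot('scene')[150:240,210:310,::-1]
cv2.imwrite('pics/c4.png',cv2.convertScaleAbs(cv2.resize(b,None,fx=6,fy=6,interpolation=cv2.INTER_CUBIC),alpha=1.6))
for n,y in(('on',142),('off',162)):
  print(n,(proj('scene',om+Rm@[-.03,y/1e3,.104])-[210,150])*6)
goals([(-30,100,270),(-30,60,250),(-30,60,185)],90)"
```

```text
on [239.75930374 258.3924767 ]
off [275.10192379 236.38482688]
t 6.4 tip_m [-27.9 175.3 302.5] F [ 2.3 -2.9  5.3] q [-0.08 -0.03  1.31 -0.15  1.82 -0.28]
(-30, 100, 270) shift [-0.0733, -0.0017, 0.0439] rv [0.007, 0.153, -0.008] deg 8.8
(-30, 60, 250) shift [-0.1098, -0.0015, 0.0697] rv [0.007, 0.153, -0.008] deg 8.8
(-30, 60, 185) shift [-0.0999, -0.002, 0.134] rv [0.007, 0.153, -0.008] deg 8.8
```

View pics/c4.png

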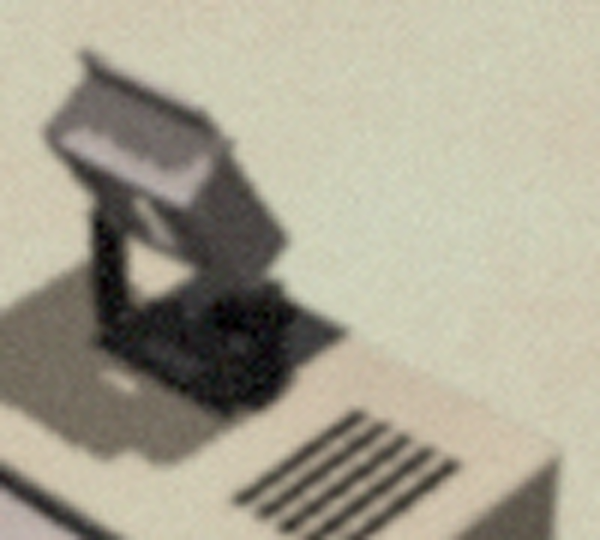

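The guard is still fully open, with its lip at (150,85). It hides the toggle, which should be near (240,258), so I'll check that from the top view once the arm is behind the guard.

Emit:
{"method": "drive_tool", "body": {"series": [[0.0,[-0.05,-0.001,0.02],[0,0.06,0]],[0.0,[-0.1,-0.0015,0.035],[0.005,0.12,-0.005]],[0.0,[-0.119,-0.0015,0.05],[0.007,0.153,-0.008]],[0.0,[-0.115,-0.002,0.07],[0.007,0.153,-0.008]],[0.0,[-0.115,-0.002,0.07],[0.007,0.153,-0.008]]]}}

```text
time: 7.02
tool_pos: [0.5225, -0.1505, 0.2624]
ee_rot: [-3.123, -0.005, 1.743]
wrist_force: [-0.5, -0.4, 0.4]
width: 0.0001
finger_force: 0.0
```

```bash
python3 -c "
from h import *
b=imaging.snapshot('top')[165:225,220:300,::-1]
cv2.imwrite('pics/c5.png',cv2.convertScaleAbs(cv2.resize(b,None,fx=7,fy=7,interpolation=cv2.INTER_CUBIC),alpha=1.9))
for n,y in(('on',142),('off',162)):
  print(n,(proj('top',om+Rm@[-.03,y/1e3,.104])-[220,165])*7)
goals([(-30,60,200),(-30,60,165)],90)"
```

```text
on [231.40793605 206.99139244]
off [175.80139424 216.54865339]
t 7.08 tip_m [-33.3  60.  239. ] F [-0.9 -0.9 -0.2] q [-0.38  0.08  1.31 -0.01  1.76 -0.55]
(-30, 60, 200) shift [-0.0001, 0.0035, 0.0389] rv [-0.016, -0.004, 0.004] deg 1.0
(-30, 60, 165) shift [-0.0003, 0.0041, 0.0739] rv [-0.016, -0.004, 0.004] deg 1.0
```

View pics/c5.png

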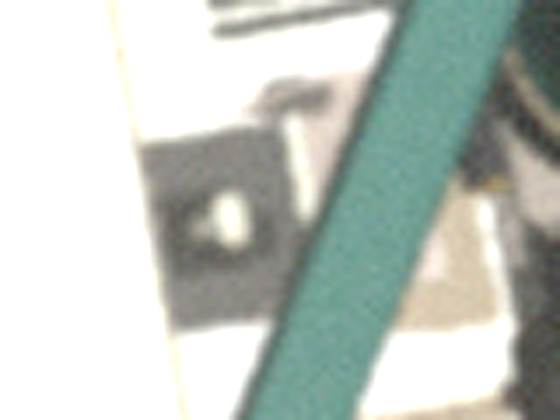

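The toggle head shows at (232,218). The prediction is (231,207) for on and (176,217) for off, so it is on. Next I'll lower the finger behind the guard.

Emit:
{"method": "drive_tool", "body": {"series": [[0.0,[0,0.003,0.025],[0,0,0]],[0.0,[0,0.004,0.05],[0,0,0]],[0.0,[0,0.004,0.074],[0,0,0]],[0.0,[0,0.004,0.074],[0,0,0]]]}}

```text
time: 7.58
tool_pos: [0.5257, -0.1484, 0.1897]
ee_rot: [-3.125, -0.005, 1.745]
wrist_force: [0.1, 0.6, 0.9]
width: 0.0004
finger_force: 0.0
```

```bash
python3 -c "
from h import *
goals([(-30,70,168),(-30,80,168),(-30,90,168),(-30,98,168)],90)"
```

```text
t 7.58 tip_m [-30.4  61.4 164.7] F [0.1 0.6 0.9] q [-0.38  0.1   1.43 -0.    1.62 -0.55]
(-30, 70, 168) shift [0.0088, 0.0, -0.0033] rv [-0.017, -0.005, 0.005] deg 1.0
(-30, 80, 168) shift [0.0188, 0.0001, -0.0032] rv [-0.017, -0.005, 0.005] deg 1.0
(-30, 90, 168) shift [0.0288, 0.0001, -0.0032] rv [-0.017, -0.005, 0.005] deg 1.0
(-30, 98, 168) shift [0.0368, 0.0002, -0.0031] rv [-0.017, -0.005, 0.005] deg 1.0
```

Emit:
{"method": "drive_tool", "body": {"series": [[0.0,[0.011,0,-0.003],[0,0,0]],[0.0,[0.02,0,-0.003],[0,0,0]],[0.0,[0.029,0,-0.003],[0,0,0]],[0.0,[0.039,0,-0.003],[0,0,0]],[0.0,[0.039,0,-0.003],[0,0,0]]]}}

```text
time: 8.2
tool_pos: [0.5196, -0.1098, 0.1939]
ee_rot: [-3.128, -0.004, 1.745]
wrist_force: [0.5, -0.6, -0.4]
width: 0.0004
finger_force: 0.0
```

Emit:
{"method": "drive_tool", "body": {"series": [[0.0,[-0.03,0,-0.01],[0,0,0]],[0.0,[-0.04,0,-0.06],[0,0,0]],[0.0,[-0.06,0,-0.1],[0,0,0]],[0.0,[-0.11,0,-0.14],[0,0,0]],[0.0,[-0.16,0,-0.16],[0,0,0]]]}}

```text
time: 8.82
tool_pos: [0.5502, -0.2698, 0.3564]
ee_rot: [-3.131, -0.001, 1.745]
wrist_force: [0.7, -1.4, 0.4]
width: 0.0005
finger_force: 0.0
```

```bash
python3 -c "
from h import *
print(state()[0]['wrist_force'])
a=imaging.snapshot('scene')[160:320,95:315,::-1];b=imaging.snapshot('top')[115:275,215:410,::-1]
cv2.imwrite('pics/c6.png',cv2.convertScaleAbs(cv2.resize(np.hstack([a,b]),None,fx=1.9,fy=1.9,interpolation=cv2.INTER_CUBIC),alpha=1.5))"
```

```text
[ 0.66406223 -1.35392297  0.41792956]
```

View pics/c6.png

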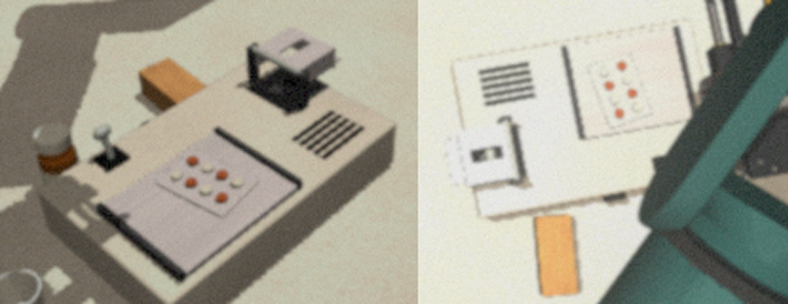

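The guard is shut again, at (290,50) in the scene crop and (485,155) in the top crop. The toggle head has moved inward under the slot, and the card, carton, bottle, cup and second toggle look unmoved. I'll hand in.

```bash
python3 -c "
from bench import robot
print(robot.close_job())"
```

```text
the job is handed in; nothing more can be done
None
```

The sealing machine's power toggle is fully over to on and the guard is shut over it again; the second toggle, card, bottle, cup and carton look unmoved in the last pictures, and I handed the job in at about 9 s of the 59 s allowed.

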